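# Draw out the specimen tray with the hook

### The arm

A 6-joint arm with a two-finger parallel gripper is mounted at the origin on a cart in front of the work surface, level with it; the furniture and walls round the work are solid. World frame = base frame: x ahead of the robot, y to its left, z up, the work surface at z = 0. Lengths are in m, angles in rad, forces in N, time in s.
With the tool pointing down it reaches from about 0.425 to 0.95 m from the base axis. Payload 14.7 kg.
Tool frame: the origin (TCP) lies midway between the tips of the shut fingers; the grasp point (between the pads) lies 19 mm behind it; z points along the fingers, x is the direction in which the jaws open and shut, and the axes are right-handed (so a half turn about z gives the same grasp; the last joint's range is limited). The gripper opens to 85 mm and grips with 20 to 120 N. Pads are 22 mm wide; open, the fingers measure 114 mm over their backs; the gripper's body (76 mm by 85 mm) begins 54 mm behind the grasp point. The pads swing forward as they close: fully open they stand 13 mm farther back than shut.
Start: joints at [-1.357, 0.48, 1.596, -0, 1.065, -0.047], TCP at [0.168, -0.628, 0.193] pointing down, gripper open.
Joint ranges: [-2.75, 2.75], [-0.82, 2.05], [0.23, 2.67], [-1.56, 4.7], [0.09, 2.69], [-2.92, 2.92]. Speed limits (rad/s): [1.89, 1.89, 2.39, 3.01, 3.01, 3.01].

### API

Orientations are given as a rotation vector (axis times angle).
In Python, from workcell import r gives the robot as it stands.
- The arm moves only by the tool carry_out, never from a script. Its argument "rows" is text: rows parted by semicolons, each of 7 numbers parted by spaces: the shift along the world's x, y, z normalised to -1 to 1, where 1 is 800 mm, then the turn, a rotation vector about the world's x, y, z normalised to -1 to 1, where 1 is 2 rad, then the closure, from 0 (fully open) to 1 (shut). A call has 1 to 10 rows; each row is the pose to reach, as a shift and turn from the pose measured when the call began; what a row does not reach only later rows make up. A row lasts 1/10 s, in which the tool goes at most 50 mm and 8.59 degrees, less where a joint would pass 70% of its speed; a pose out of reach is approached as far as the arm can. A call with a number of a shift or a turn outside -1 to 1 is refused whole. A call with a gripper value outside its range is refused whole. The fingers move at their own pace and stop on an object; "force" is the grip in N (left out, the last holds). Time passes only in rows, so rows that repeat a pose let the fingers close. It gives the time, the measured TCP pose, the force and the opening at its end, in the units of the state.
- r.state(): the state, without advancing time (a new reading comes with each control period).
- r.capture(name): name is "scene" or "top"; returns (picture, depth): 420x560x3 uint8, red, green, blue; 420x560 float32, m along the optical axis (not along the pixel's ray), 0 where there is no reading.
- r.get_calibration(name): a dict with "mtx" (3x3 intrinsics, pixels), "pose" (4x4, takes a point from camera to world coordinates). Camera axes: x right, y down, z forward; pixel columns grow to the right and rows downward; lengths in m; the calibration is good to about 2 mm. A picture is of the moment at which its call begins. get_calibration takes no time and is no camera call.
- r.close_job(): hands the job in, once; it reports no verdict.
The state is a dict: "time": time; "joint_positions": joint angles; "joint_velocities": joint speeds; "joint_efforts": joint torques, N m; "eef_pos": TCP position; "tcp_rot": TCP orientation; "force": force on the tool from outside, world axes, zero at the start; "ft_torque": the same for the moment, N m; "width": opening from 0.0 (shut) to 1.0 (fully open).
Only numpy, scipy, OpenCV 4.12 (cv2) and the standard library are available. Lean on these libraries where they do the work, as an engineer would, in place of code of your own. Each camera call takes 0.05 s, during which the arm holds its last target.

### The job

Two specimen boxes with clear covers stand side by side: draw out the tray that holds the two round specimens, all the way to its stop, by hooking the draw hook into the finger hole of its front tongue. Keep the gripper off the trays, leave the empty tray shut and the small things round about alone, and finish with the hook out of the hole, standing upright on its foot on the bench, clear of the trays.

Things in the scene. Friction and masses are not known exactly. Their poses are not given: they have to be found in the camera images.
- hook_grip (a point): Draw hook, loose, 0.2 kg, 130 mm tall, upright on a round foot (54 mm across, 8 mm thick). Black square handle, 26 x 26 mm. This point: on the handle's axis, 105 mm above the foot's underside, mid-grip (handle is free from 72 to 130 mm up). z up; x along the arm: 9 mm round steel, leaves the handle 67.5 mm up, runs 60 mm along x, then turns straight down.
- hook_tip (a point): Lower end of the hook's down-turned steel tip (9 mm round): 60 mm along the hook's own x from the handle's axis and 14 mm above the underside of the foot. Same axes as hook_grip.
- full_hole (a point): Tray with two black round 30 mm specimens: centre of its tongue's finger hole at the upper face, 40 mm above the bench. Round upright hole, 24 mm across, through the level aluminium tongue, 6 mm thick, 46 mm wide, front edge 21 mm before the hole's centre, open below. x points from the front into the box, z up: the tray slides out along -x.
- empty_hole (a point): The same point of the same tongue on the other tray, which holds nothing.
- box_full: Fixed grey box with a clear cover round the tray with the specimens: 72 mm wide, 130 mm deep, 52 mm high; origin under its centre, x pointing from front to back. With the tray shut the hole's centre is 23.5 mm before the box's front face. The other box stands beside it, parallel, 74 mm centre to centre, left or right.
- tray_full (a joint): How far the tray with the specimens is out, in m: 0 shut, 0.080 at its stop. Slides with about 1.5 N of friction (plus 6 N per m/s) and stays where it is left.
- tray_empty (a joint): The same for the empty tray; it is to stay shut.
- paste_tin: Bystander: low round tin, 55 mm across, 22 mm high; origin under its centre.
- loupe: Bystander: black eye loupe, 38 mm across, 37 mm high; origin under its centre.
- test_block: Bystander: round steel block, 64 mm across, 15 mm high; origin under its centre.

How it is judged:
On the way, in this order (a step that is already met when the one before it is completed fails the run):
1. the hook's tip is down in the finger hole of the tray with the specimens (horizontal distance between hook_tip and full_hole below 0.013 m and z of hook_tip in the frame of full_hole below -0.006 m), for 0.1 s.
2. the tray is drawn out to its stop (72 of 80 mm or more) with the hook still in the hole (value of joint tray_full above 0.072 m and horizontal distance between hook_tip and full_hole below 0.014 m and z of hook_tip in the frame of full_hole below -0.003 m), for 0.05 s.
At the end, for the whole second after the job is handed in: The specimen tray is out by 70 mm or more of its 80 mm, the empty tray by less than 20 mm; the hook stands upright (within 0.1 rad) with its foot on the bench, its tip more than 25 mm sideways from the centre of either finger hole (value of joint tray_full above 0.07 m and value of joint tray_empty below 0.02 m and angle between hook_grip's own z axis and vertical below 0.1 rad and height (world z) of hook_grip between 0.1 and 0.11 m and horizontal distance between hook_tip and full_hole above 0.025 m and horizontal distance between hook_tip and empty_hole above 0.025 m); the robot touches nothing.
It fails at once if the gripper or arm pushes on a tray (contact force between any of the arm, the fingers and tray_full above 1 N or contact force between any of the arm, the fingers and tray_empty above 1 N).
It fails at once if the empty tray is drawn out by more than 30 mm (value of joint tray_empty above 0.03 m).
It fails at once if a bystander is moved by more than 30 mm (distance of any of paste_tin, loupe, test_block from where it was at the start of the episode above 0.03 m).
It also fails if it takes over 40 s, if anything falls off the work surface, if the arm or the gripper's body presses on something with over 40 N, if the wrist force passes 120 N, or if a joint passes its speed limit or range.

## Working session

There is one attempt and no reset: what is moved stays moved. The work goes in short steps, Python scripts to look and compute and a tool call to move; the robot and the scene stay as the last step left them, time stands still between calls to the robot, and variables do not carry over. Pictures are saved under pics/ and viewed, and the job is handed in when it is done.

Besides the shell and the picture viewer there is one more tool, called after "Request:" in YAML: its name, and indented under it one key for each argument. carry_out: Moves the arm, as the interface text tells. Its arguments: {"type":"object","properties":{"rows":{"type":"string"},"force":{"type":"number"}},"required":["rows"]}

```bash
mkdir -p pics
cat > h.py <<'E'
import numpy as np,cv2
from workcell import r
def cap(n,f):
    p,d=r.capture(n); np.savez(''+f+'.npz',p=p,d=d); cv2.imwrite('pics/'+f+'.png',p[:,:,::-1]); return p,d
def world(n,u,v,d):
    c=r.get_calibration(n);K=np.array(c['mtx']);T=np.array(c['pose'])
    q=np.linalg.inv(K)@[u,v,1]*d
    return T[:3,:3]@q+T[:3,3]
def onz(n,u,v,z):
    c=r.get_calibration(n);K=np.array(c['mtx']);T=np.array(c['pose'])
    q=T[:3,:3]@(np.linalg.inv(K)@[u,v,1]);s=(z-T[2,3])/q[2]
    return T[:3,3]+s*q
E
python3 - <<'E'
from h import *
cap('scene','s0');cap('top','t0')
for n in('scene','top'):
    c=r.get_calibration(n);print(np.round(c['mtx'],1),np.round(c['pose'],3))
print(r.state())
E
```

```text
[[393.6   0.  271.8]
 [  0.  393.6 214.9]
 [  0.    0.    1. ]] [[-0.782 -0.413  0.467  0.128]
 [-0.623  0.531 -0.574  0.675]
 [-0.011 -0.74  -0.672  0.668]
 [ 0.     0.     0.     1.   ]]
[[396.2   0.  272. ]
 [  0.  396.2 210.8]
 [  0.    0.    1. ]] [[-0.001 -0.986  0.166  0.371]
 [-1.    -0.    -0.007  0.177]
 [ 0.007 -0.166 -0.986  0.943]
 [ 0.     0.     0.     1.   ]]
{'time': 0.1, 'joint_positions': array([-1.35660622e+00,  4.80710888e-01,  1.59681894e+00, -2.74516667e-05,
        1.06508077e+00, -4.65995266e-02]), 'joint_velocities': array([-0.00032602, -0.00404069, -0.00126901,  0.00069358,  0.00063053,
       -0.00078667]), 'joint_efforts': array([ 1.39391901e-03, -9.52259588e+01, -4.31039751e+01,  6.82723544e-05,
        5.25834243e-03,  1.93246251e-05]), 'eef_pos': array([ 0.16752377, -0.62762493,  0.19207136]), 'tcp_rot': array([-2.49093317e+00,  1.91333275e+00,  1.24540097e-03]), 'force': array([-0.41444775,  0.64689336,  0.17928186]), 'ft_torque': array([-0.0100581 , -0.01548492,  0.07335604]), 'width': 1.0011367037096421}
```

View pics/s0.png

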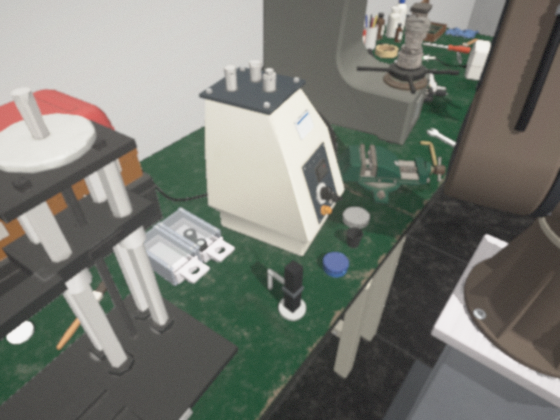

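View pics/t0.png

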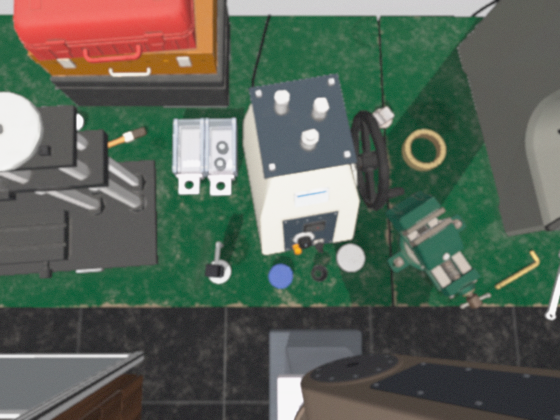

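Run:
```python
from h import *
p=np.load('t0.npz')['p'];c=p[110:290,160:260,::-1];a=cv2.resize(c[:95],None,fx=6,fy=6,interpolation=2);cv2.imwrite('pics/t0a.png',a)
cv2.imwrite('pics/t0b.png',cv2.resize(c[115:],None,fx=8,fy=8,interpolation=2))
p=np.load('s0.npz')['p'];cv2.imwrite('pics/s0a.png',cv2.resize(p[200:330,130:320,::-1],None,fx=4,fy=4,interpolation=2))
```

```text
(no output)
```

View pics/t0a.png

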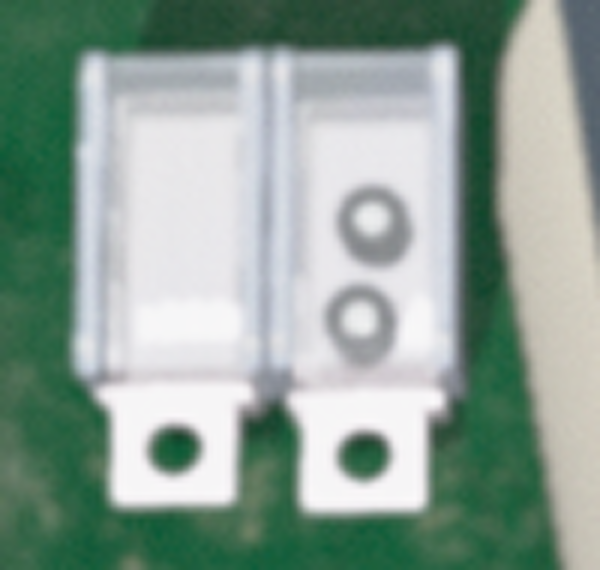

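View pics/t0b.png

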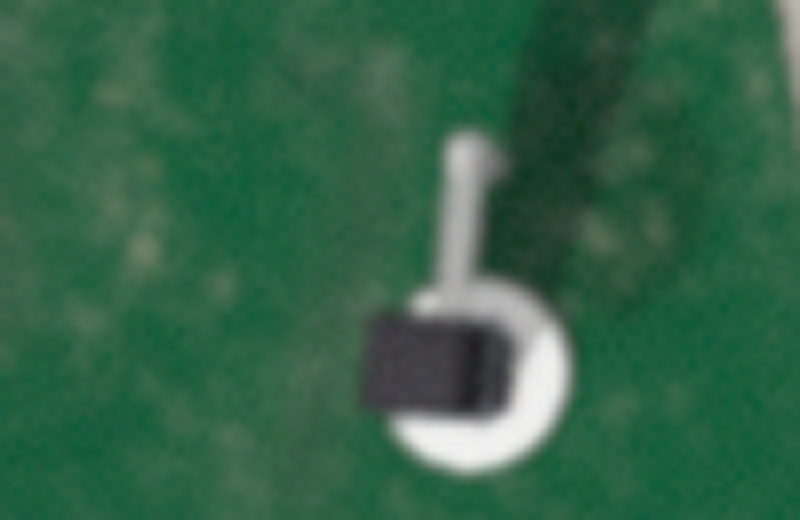

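View pics/s0a.png

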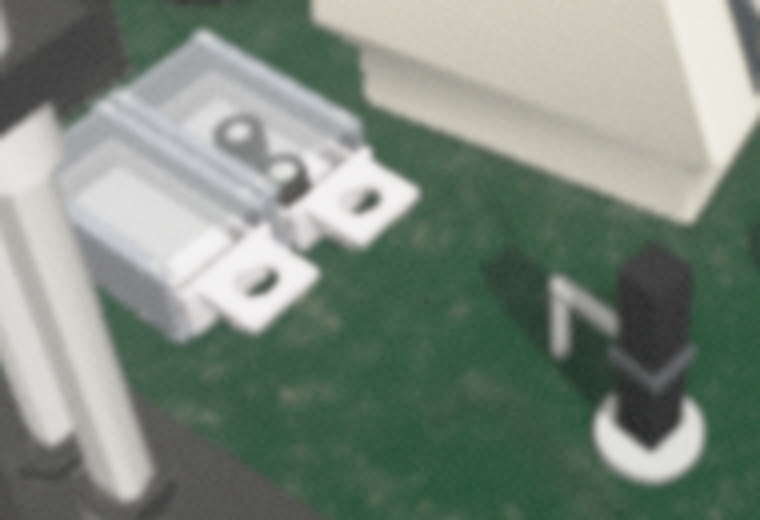

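Run:
```python
from h import *
A=lambda x,y,z:onz('top',160-.42+x/6,110-.42+y/6,z)
B=lambda x,y,z:onz('top',160-.44+x/8,225-.44+y/8,z)
S=lambda x,y,z:onz('scene',130-.375+x/4,200-.375+y/4,z)
f=A(363,455,.04);e=A(175,449,.04);print('full',f,'empty',e, np.linalg.norm(f-e)); d=f-e; print('yaw from pair',np.arctan2(d[0],-d[1]))
for n,x,y in [('tongueL',110,508),('R',428,512)]: print(n,A(x,y,.04))
# scene holes: rim near top
print('scene full',S(362,199,.037),S(258,279,.037))
print('boxtopcorners',A(85,55,.052),A(458,48,.052),A(78,378,.052),A(460,385,.052))
t=B(414,363,.13);ft=B(478,375,.006);print('handle top',t,'foot',ft)
print('arm',B(467,155,.0675),B(455,300,.0675), 'elbow outer',B(467,130,.07))
print('scene handle top',S(655,262,.13),'foot',S(650,435,.006),'tip',S(559,352,.014), 'elbow',S(557,285,.0675))
```

```text
full [0.58327731 0.29172947 0.04      ] empty [0.58561172 0.36486844 0.04      ] 0.07317621579048098
yaw from pair -0.03190657132263328
tongueL [0.56214879 0.38921403 0.04      ]
R [0.56064551 0.26607921 0.04      ]
scene full [0.58540848 0.29232847 0.037     ] [0.58863307 0.36625953 0.037     ]
boxtopcorners [0.74234149 0.40331409 0.052     ] [0.74556205 0.25611633 0.052     ] [0.61082041 0.4006973  0.052     ] [0.60818737 0.25337219 0.052     ]
handle top [0.38634561 0.29435818 0.13      ] foot [0.38523251 0.29352781 0.006     ]
arm [0.44432358 0.29018071 0.0675    ] [0.40460292 0.29259531 0.0675    ] elbow outer [0.45100383 0.29000785 0.07      ]
scene handle top [0.38822493 0.29574729 0.13      ] foot [0.38409693 0.30013096 0.006     ] tip [0.44755713 0.29299624 0.014     ] elbow [0.44763914 0.29317692 0.0675    ]
```

Run:
```python
from h import *
def cloud(n,f):
    d=np.load(f+'.npz')['d'];c=r.get_calibration(n);K=np.array(c['mtx']);T=np.array(c['pose'])
    v,u=np.mgrid[:420,:560];q=np.stack([u,v,np.ones_like(u)],-1)@np.linalg.inv(K).T*d[...,None]
    return (q@T[:3,:3].T+T[:3,3])[d>0]
P=np.vstack([cloud('top','t0'),cloud('scene','s0')])
np.save('P.npy',P)
xs=np.arange(.2,.9,.04);ys=np.arange(.56,-.68,-.04)
print('     '+' '.join('%4d'%round(y*100+2-4) for y in ys))
for x in xs[::-1]:
    row=[]
    for y in ys:
        m=(abs(P[:,0]-x-.02)<.02)&(abs(P[:,1]-y+.02)<.02)
        row.append('%4d'%(1000*np.percentile(P[m,2],99)) if m.sum()>3 else '   .')
    print('%.2f'%(x+.02),' '.join(row))
```

```text
54   50   46   42   38   34   30   26   22   18   14   10    6    2   -2   -6  -10  -14  -18  -22  -26  -30  -34  -38  -42  -46  -50  -54  -58  -62  -66  -70
0.90    .  321  321  321  322  320  223  106   11    3    3    4    3    3    2    2    2    2    2    2    2  266  359    .    .    .    .    .    .    .    .    .
0.86  319  319  320  320  321  320  267  111   11    4    4    4    4    .    2    3    2    3    3    3    3  169  360    .    .    .    .    .    .    .    .    .
0.82  319  319  319  318  319  317  224  121   14    4    4    3    .    .    2    2    3    3    3    3    2    3  365    .    .    .    .    .    .    .    .    .
0.78  298  282  254  254  134  134  134   69   18   25    4    .    .    .    2   36   37   34    3    2    3    3  369    .    .    .    .    .    .    .    .    .
0.74   14   15    3   53   54   55   55   55    3   23    .    .    .    .    1   39   37   18   25   25    3    3  373  377    .  337  353  342  190    .    .    .
0.70   15   14    3   54   54   55   55   54    4  341  341  346  346    .  218    3    3   25   26   25   24    3  3
[... 1327 characters left out ...]
    9    5   10    3    3    3    3    2
0.34    2    3    3    3    3    3    3    3    3   23   24    3    3    3    3    3    3    3    3   55   64   65    9    7    3    3   12    2 -741 -741 -742 -740
0.30    2    3    2    3    3    3    3    2    2    2    3    2    3    3    3    2    2    2    2    3   56   56    3    3    2   11    9 -739 -741 -740 -742 -739
0.26 -741 -739 -741 -745 -741 -744 -744 -741 -746 -741 -744 -741  445  561  592  606  564  514 -741 -742 -740 -741 -740 -741 -741    6 -742 -742 -741 -741 -742 -743
0.22 -740 -740 -742 -740 -741 -741 -739 -741 -741 -742  364  436  510  539 -742 -741 -742 -742 -742 -742 -741 -740 -741 -740 -741 -740 -740 -740 -740 -738 -741 -741
```

Run:
```python
import numpy as np
P=np.load('P.npy')
zs=np.arange(0.06,.42,.04)
print('x\\z ',' '.join('%5.2f'%(z+.02) for z in zs))
for x in np.arange(.36,.76,.02):
    o=[]
    for z in zs:
        m=(abs(P[:,0]-x)<.01)&(P[:,2]>z)&(P[:,2]<z+.04)&(P[:,1]<.265)&(P[:,1]>-.1)
        o.append('%5.3f'%np.percentile(P[m,1],98) if m.sum()>3 else '  .  ')
    print('%.2f'%x,' '.join(o))
# arm shape seen
m=(P[:,0]<.3)&(P[:,2]>.2); 
print(P[m].min(0),P[m].max(0))
```

```text
x\z   0.08  0.12  0.16  0.20  0.24  0.28  0.32  0.36  0.40
0.36   .     .     .     .     .     .     .     .     .  
0.38   .     .     .     .     .     .     .     .     .  
0.40   .     .     .     .     .     .     .     .     .  
0.42 0.196 0.192   .     .     .     .     .     .     .  
0.44 0.199 0.198 0.195   .     .     .     .     .     .  
0.46 0.203 0.201 0.198 0.196 0.190   .     .     .     .  
0.48 0.207 0.206 0.203 0.200 0.197 0.190   .     .     .  
0.50 0.210 0.209 0.207 0.205 0.200 0.192 0.139   .     .  
0.52 0.214 0.213 0.210 0.208 0.206 0.195 0.185 0.186   .  
0.54 0.218 0.216 0.214 0.211 0.209 0.200 0.189 0.187   .  
0.56 0.221 0.220 0.218 0.216 0.212 0.205 0.193 0.190   .  
0.58 0.225 0.224 0.221 0.219 0.216 0.208 0.197 0.192   .  
0.60 0.229 0.228 0.225 0.223 0.219 0.212 0.200 0.198   .  
0.62 0.232 0.231 0.228 0.226 0.223 0.215 0.203 0.200   .  
0.64 0.235 0.235 0.232 0.229 0.227 0.219 0.207 0.203 0.171
0.66 0.239 0.238 0.235 0.233 0.229 0.222 0.211 0.208 0.166
0.68 -0.008 0.235 -0.009 -0.006 -0.011   .   0.210 0.207   .  
0.70 -0.004 -0.002 -0.002 -0.005   .     .   0.134 0.132   .  
0.72   .     .   -0.002   .     .     .     .     .     .  
0.74   .     .     .     .     .     .     .     .     .  
[ 0.03636398 -0.12688458  0.20000822] [0.2753668  0.13614055 0.61165376]
```

Run:
```python
from h import *
d=np.load('s0.npz')['d']
for u,v in [(500,40),(540,100),(480,180),(460,150),(500,160),(530,20),(550,200)]: print(u,v,np.round(world('scene',u,v,d[v,u]),2))
```

```text
500 40 [0.23 0.05 0.48]
540 100 [0.16 0.07 0.43]
480 180 [0.18 0.13 0.32]
460 150 [0.22 0.13 0.35]
500 160 [0.17 0.12 0.35]
530 20 [0.21 0.04 0.51]
550 200 [0.09 0.1  0.31]
```

Request:
carry_out:
  rows: "0 0 0.06 0 0 0 0; 0 0 0.12 0 0 0 0; 0 0 0.18 0 0 0 0; 0 0 0.24 0 0 0 0; 0.02 0.02 0.3 0 0 0.05 0; 0.05 0.04 0.35 0 0 0.1 0; 0.08 0.06 0.385 0 0 0.15 0; 0.12 0.1 0.385 0 0 0.2 0; 0.16 0.15 0.385 0 0 0.25 0; 0.2 0.2 0.385 0 0 0.3 0"

```text
time: 1.1
eef_pos: [0.3268, -0.4681, 0.4997]
tcp_rot: [-2.947, 1.086, 0.002]
force: [0.8, -1.0, 0.5]
width: 0.997
```

Request:
carry_out:
  rows: "0.04 0.0475 0 0 0 0.03 0; 0.085 0.09 0 0 0 0.06 0; 0.1225 0.14 0 0 0 0.09 0; 0.155 0.1975 0 0 0 0.12 0; 0.18 0.255 0 0 0 0.15 0; 0.1975 0.31 0 0 0 0.18 0; 0.216 0.3725 0 0 0 0.21 0; 0.2225 0.435 0 0 0 0.24 0; 0.229 0.4975 0 0 0 0.27 0; 0.229 0.56 0 0 0 0.3 0"

```text
time: 2.1
eef_pos: [0.5099, -0.0207, 0.4992]
tcp_rot: [-3.137, 0.163, 0.003]
force: [1.3, 0.1, 0.5]
width: 0.997
```

Request:
carry_out:
  rows: "-0.006 0.063 0 0 0 0.01 0; -0.0125 0.126 0 0 0 0.02 0; -0.031 0.188 0 0 0 0.025 0; -0.056 0.245 0 0 0 0.025 0; -0.0875 0.3 0 0 0 0.025 0; -0.119 0.351 0 0 0 0.025 0; -0.1536 0.394 0 0 0 0.025 0; -0.1536 0.394 -0.06 0 0 0.025 0; -0.1536 0.394 -0.12 0 0 0.025 0; -0.1536 0.394 -0.18 0 0 0.025 0"

```text
time: 3.1
eef_pos: [0.3863, 0.2948, 0.3536]
tcp_rot: [-3.14, 0.083, 0.003]
force: [1.0, 0.2, 0.5]
width: 0.996
```

Run:
```python
from h import *
p,d=cap('scene','s1');cap('top','t1');s=r.state();print(s['eef_pos'],s['tcp_rot'],s['joint_positions'])
cv2.imwrite('pics/s1a.png',cv2.resize(p[150:340,180:420,::-1],None,fx=3,fy=3))
```

```text
[0.38378868 0.29259199 0.34995268] [ 3.13507898 -0.08403995 -0.01610343] [5.87231513e-01 1.11369534e-01 1.73054792e+00 1.60084807e-03
 1.31114920e+00 6.40411450e-01]
```

View pics/s1a.png

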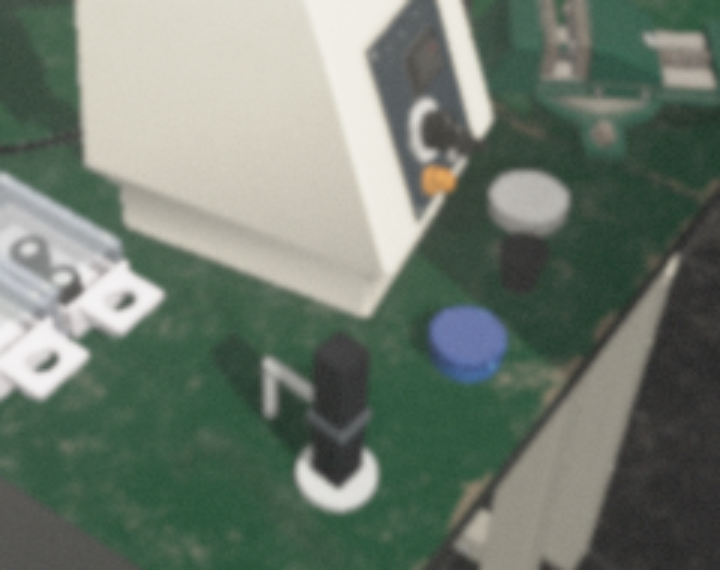

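Request:
carry_out:
  rows: "0.004 0.0025 -0.05 0 0 0 0; 0.004 0.0025 -0.1 0 0 0 0; 0.004 0.0025 -0.15 0 0 0 0; 0.004 0.0025 -0.2 0 0 0 0; 0.004 0.0025 -0.24 0 0 0 0; 0.004 0.0025 -0.27 0 0 0 0; 0.004 0.0025 -0.3 0 0 0 0; 0.004 0.0025 -0.32 0 0 0 0; 0.004 0.0025 -0.331 0 0 0 0; 0.004 0.0025 -0.331 0 0 0 0"

```text
time: 4.2
eef_pos: [0.388, 0.2951, 0.0855]
tcp_rot: [3.135, -0.084, -0.016]
force: [-0.0, 0.2, 0.1]
width: 1.001
```

Run:
```python
from h import *
p,d=cap('scene','s2');q,_=cap('top','t2');s=r.state();print(s['eef_pos'],s['tcp_rot'],s['force'])
a=cv2.resize(p[200:340,200:360,::-1],None,fx=4,fy=4);b=cv2.resize(q[180:320,150:300,::-1],None,fx=4,fy=4)
cv2.imwrite('pics/s2a.png',a);cv2.imwrite('pics/t2a.png',b)
```

```text
[0.38804116 0.29522736 0.08629831] [ 3.13589363 -0.08427731 -0.01431953] [ 0.37872594 -0.1500704   0.65770912]
```

View pics/s2a.png

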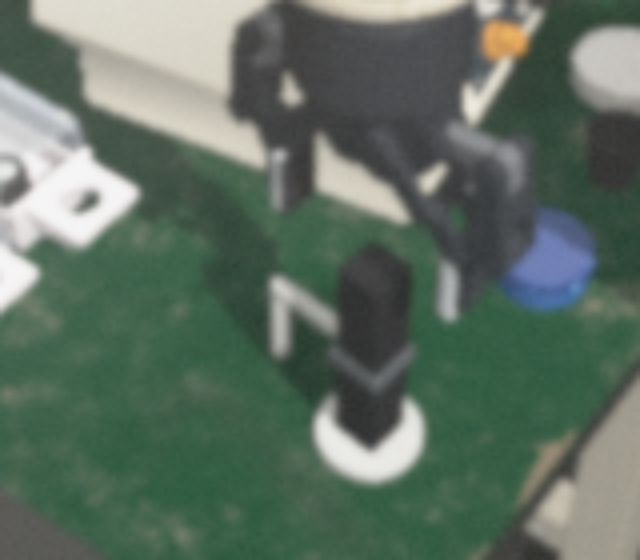

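View pics/t2a.png

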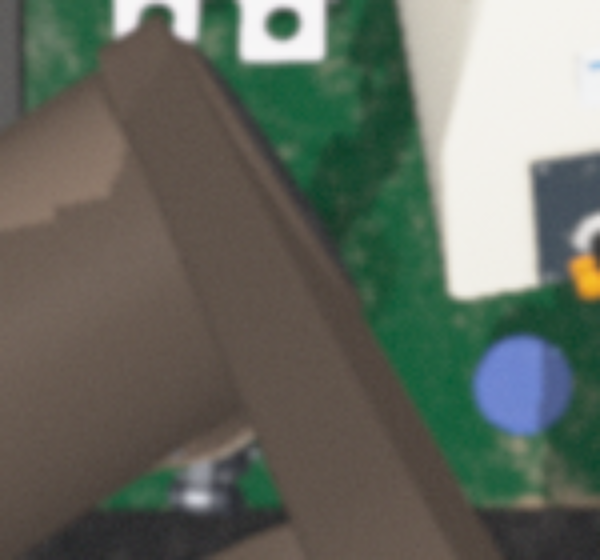

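Run:
```python
from h import *
c=r.get_calibration('scene');K=np.array(c['mtx']);T=np.linalg.inv(np.array(c['pose']))
def pr(p):
    q=K@(T[:3,:3]@np.array(p)+T[:3,3]);return np.round(((q[:2]/q[2])-[200,200])*4)
for dx in(-.0425,0,.0425):
  for z in(.086,.1,.12): print(dx,z,pr([.388+dx,.295-.055*dx,z]))
d=np.load('s2.npz')['d']
for u,v in [(295,190),(280,190),(450,300),(375,262),(375,320)]:
    U,V=200+u/4,200+v/4; print(u,v,np.round(world('scene',U,V,d[int(round(V)),int(round(U))]),3))
```

```text
-0.0425 0.086 [445. 371.]
-0.0425 0.1 [447. 352.]
-0.0425 0.12 [450. 324.]
0 0.086 [372. 322.]
0 0.1 [373. 303.]
0 0.12 [374. 274.]
0.0425 0.086 [303. 275.]
0.0425 0.1 [303. 256.]
0.0425 0.12 [303. 228.]
295 190 [0.433 0.295 0.145]
280 190 [0.434 0.305 0.153]
450 300 [0.341 0.307 0.15 ]
375 262 [0.387 0.297 0.131]
375 320 [0.376 0.31  0.111]
```

Run:
```python
from h import *
a=np.load('s2.npz');b=np.load('s1.npz')
d=a['d'];c=r.get_calibration('scene');K=np.array(c['mtx']);T=np.array(c['pose'])
for U,V in [(272,v) for v in range(236,258,2)]+[(312,v) for v in range(266,284,2)]:
    print(U,V,np.round(world('scene',U,V,d[V,U]),3),a['p'][V,U])
cv2.imwrite('pics/s2b.png',cv2.resize(a['p'][215:300,255:345,::-1],None,fx=7,fy=7,interpolation=2))
```

```text
272 236 [0.423 0.312 0.195] [71 71 72]
272 238 [0.433 0.3   0.174] [90 90 89]
272 240 [0.433 0.3   0.169] [76 76 76]
272 242 [0.433 0.3   0.164] [71 69 67]
272 244 [0.433 0.3   0.16 ] [72 72 72]
272 246 [0.432 0.301 0.155] [72 71 73]
272 248 [0.433 0.301 0.15 ] [78 78 78]
272 250 [0.432 0.301 0.145] [73 73 74]
272 252 [0.432 0.302 0.141] [74 84 76]
272 254 [0.508 0.208 0.001] [66 95 75]
272 256 [0.505 0.212 0.   ] [ 67 100  77]
312 266 [0.341 0.311 0.176] [129 132 131]
312 268 [0.342 0.309 0.169] [167 169 168]
312 270 [0.341 0.31  0.165] [177 179 177]
312 272 [0.341 0.31  0.16 ] [178 181 181]
312 274 [0.341 0.309 0.154] [175 179 178]
312 276 [0.341 0.309 0.149] [178 181 180]
312 278 [0.341 0.308 0.143] [172 177 175]
312 280 [ 0.396  0.212 -0.001] [106 131 116]
312 282 [ 0.393  0.217 -0.   ] [54 94 70]
```

View pics/s2b.png

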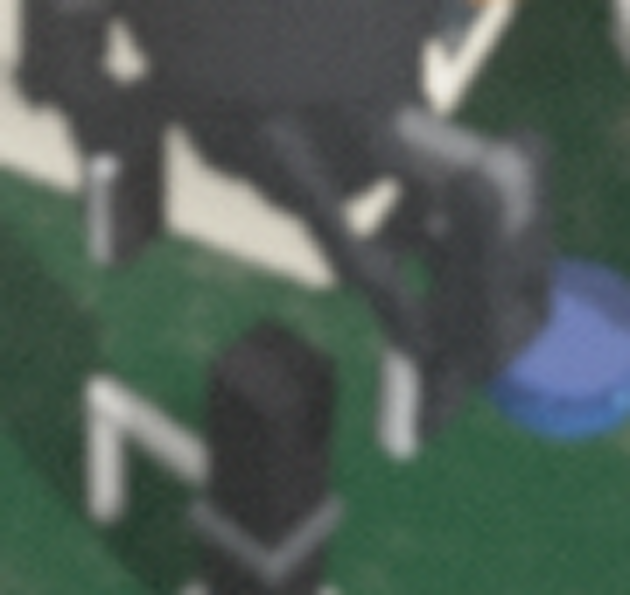

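Run:
```python
from h import *
p,d=cap('scene','s3');s=r.state();print(s['eef_pos'],s['tcp_rot'],s['force'],s['width'],s['joint_positions'])
for U,V in [(272,v) for v in range(236,280,2)]+[(312,v) for v in range(266,300,2)]:
    w=world('scene',U,V,d[V,U])
    if w[2]>.02: print(U,V,np.round(w,3))
cv2.imwrite('pics/s3b.png',cv2.resize(p[215:300,255:345,::-1],None,fx=7,fy=7,interpolation=2))
```

```text
[0.38802199 0.29521852 0.08638281] [ 3.13611302 -0.08413203 -0.01377258] [0.68368388 0.04676698 0.16592851] 0.9937582902272308 [0.58692423 0.41114425 2.05698183 0.0024146  0.68313429 0.63868494]
272 236 [0.435 0.298 0.177]
272 238 [0.434 0.299 0.173]
272 240 [0.433 0.3   0.17 ]
272 242 [0.432 0.301 0.166]
272 244 [0.432 0.301 0.16 ]
272 246 [0.432 0.301 0.156]
272 248 [0.433 0.301 0.15 ]
272 250 [0.433 0.301 0.144]
272 252 [0.433 0.3   0.138]
272 270 [0.442 0.29  0.072]
272 272 [0.438 0.296 0.074]
272 274 [0.435 0.299 0.072]
312 266 [0.341 0.311 0.176]
312 268 [0.341 0.31  0.17 ]
312 270 [0.341 0.31  0.165]
312 272 [0.341 0.309 0.159]
312 274 [0.341 0.309 0.155]
312 276 [0.341 0.308 0.147]
312 278 [0.34  0.309 0.143]
```

View pics/s3b.png

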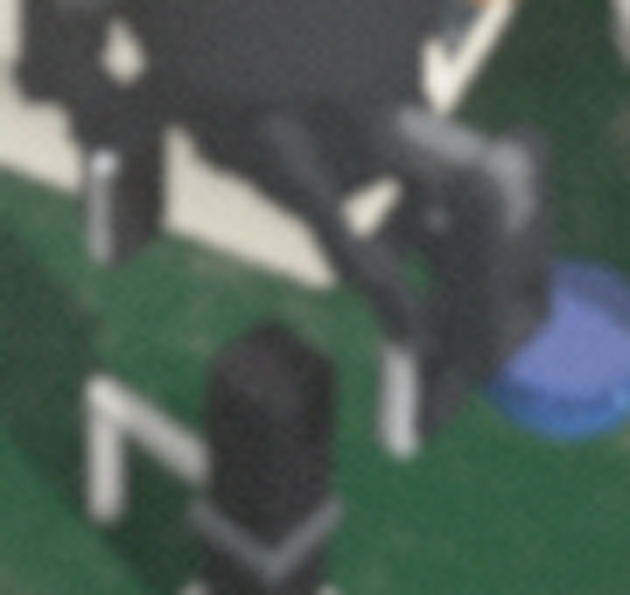

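Request:
carry_out:
  rows: "0 0 -0.015 0 0 0 0; 0 0 -0.03 0 0 0 0; 0 0 -0.04 0 0 0 0; 0 0 -0.04 0 0 0 0"

```text
time: 4.75
eef_pos: [0.3871, 0.2946, 0.0529]
tcp_rot: [3.135, -0.084, -0.017]
force: [-0.1, 0.9, -0.5]
width: 0.996
```

Run:
```python
from h import *
p,d=cap('scene','s4');s=r.state();print(s['eef_pos'],s['tcp_rot'],s['force'],s['width'],s['joint_positions'])
for U,V in [(272,v) for v in range(256,280,2)]+[(312,v) for v in range(276,310,2)]:
    w=world('scene',U,V,d[V,U])
    if w[2]>.02: print(U,V,np.round(w,3))
cv2.imwrite('pics/s4b.png',cv2.resize(p[215:300,255:345,::-1],None,fx=7,fy=7,interpolation=2))
```

```text
[0.38743505 0.29482855 0.05355193] [ 3.13506886 -0.0842276  -0.01608389] [-0.0920392  -0.3565392  -0.06425446] 1.0065081681509633 [0.58691758 0.4665798  2.08075387 0.00269227 0.60572757 0.63841512]
272 256 [0.432 0.302 0.13 ]
272 258 [0.432 0.302 0.124]
272 260 [0.432 0.302 0.118]
272 262 [0.433 0.301 0.111]
272 264 [0.432 0.302 0.107]
272 270 [0.442 0.29  0.071]
272 272 [0.437 0.296 0.074]
272 274 [0.435 0.299 0.072]
312 276 [0.339 0.312 0.153]
312 278 [0.338 0.312 0.148]
312 280 [0.34  0.308 0.138]
312 282 [0.341 0.307 0.131]
312 284 [0.34  0.308 0.127]
312 286 [0.34  0.308 0.121]
312 288 [0.34  0.307 0.115]
312 290 [0.34  0.306 0.108]
```

View pics/s4b.png

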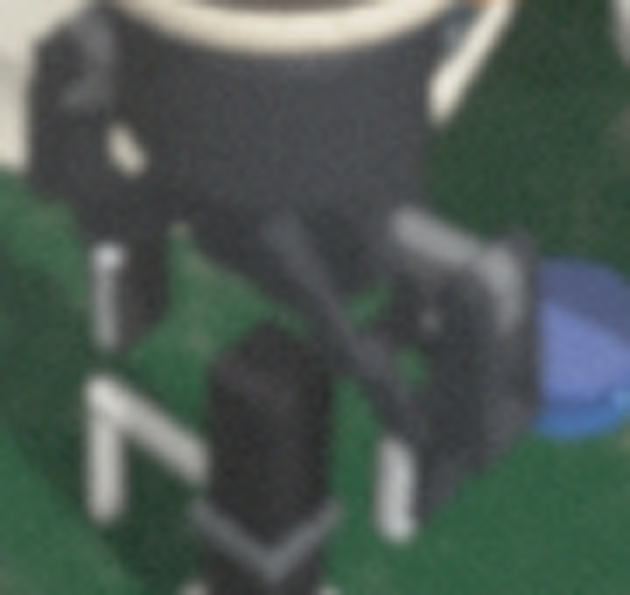

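Request:
carry_out:
  rows: "0 0 -0.005 0 0 0 0; 0 0 -0.01 0 0 0 0; 0 0 -0.01 0 0 0 0.5; 0 0 -0.01 0 0 0 0.8; 0 0 -0.01 0 0 0 1; 0 0 -0.01 0 0 0 1; 0 0 -0.01 0 0 0 1; 0 0 -0.01 0 0 0 1"
  force: 60

```text
time: 5.6
eef_pos: [0.3874, 0.2949, 0.0458]
tcp_rot: [3.135, -0.084, -0.016]
force: [-1.9, -0.2, 6.4]
width: 0.3
```

Run:
```python
from h import *
p,d=cap('scene','s5');s=r.state();print(s['eef_pos'],s['tcp_rot'],s['force'],s['width'],s['joint_positions'])
cv2.imwrite('pics/s5b.png',cv2.resize(p[215:300,255:345,::-1],None,fx=7,fy=7,interpolation=2))
```

```text
[0.38737247 0.29484155 0.04574681] [ 3.13512996 -0.08419706 -0.01606022] [-1.89274429 -0.58197067  6.66154559] 0.3011547793914836 [0.58697662 0.48020109 2.08589885 0.00284182 0.58691425 0.63830048]
```

View pics/s5b.png

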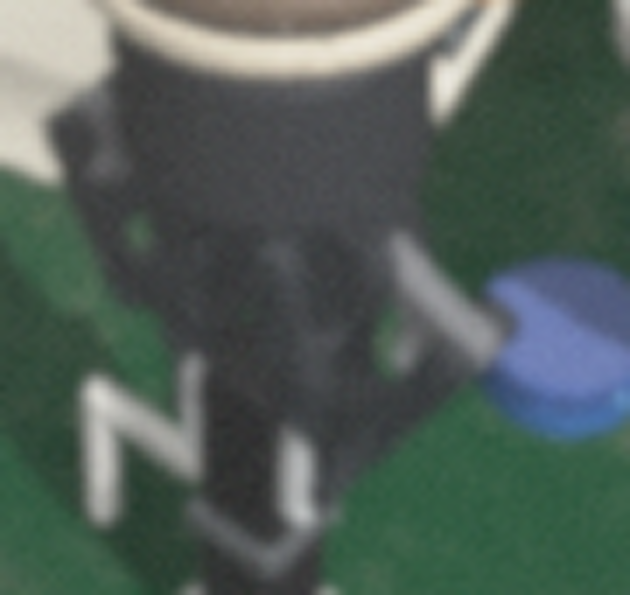

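Request:
carry_out:
  rows: "0 0 0.015 0 0 0 1; 0 0 0.035 0 0 0 1; 0 0 0.05 0 0 0 1; 0 0 0.056 0 0 0 1; 0 0 0.056 0 0 0 1"

```text
time: 6.15
eef_pos: [0.3879, 0.2952, 0.0914]
tcp_rot: [3.136, -0.084, -0.014]
force: [-0.7, -0.8, -2.9]
width: 0.296
```

Run:
```python
from h import *
p,d=cap('scene','s6');s=r.state();print(s['eef_pos'],s['tcp_rot'],s['force'],s['width'])
cv2.imwrite('pics/s6b.png',cv2.resize(p[210:310,180:310,::-1],None,fx=6,fy=6,interpolation=2))
```

```text
[0.38751374 0.29492869 0.09078979] [ 3.135525   -0.08419228 -0.01519376] [-0.16253535  0.30132345 -2.38948272] 0.29757527885799595
```

View pics/s6b.png

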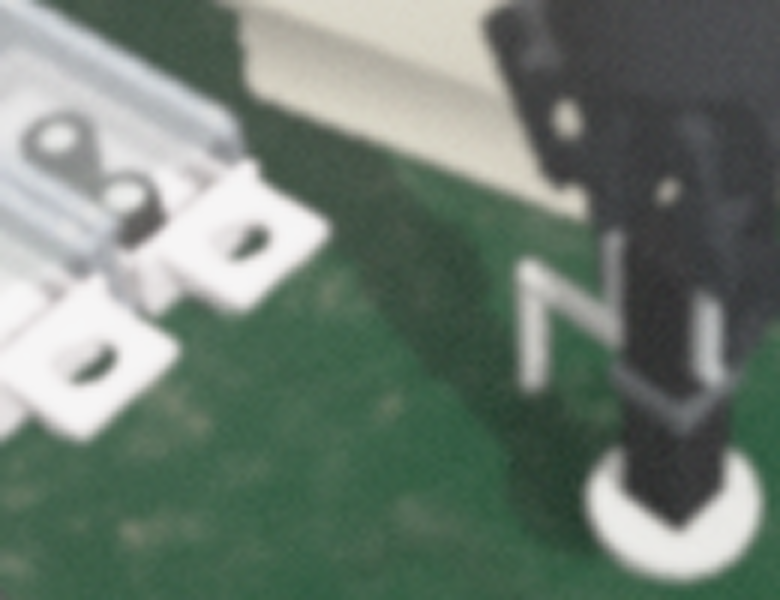

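Run:
```python
from h import *
S=lambda x,y,z:onz('scene',180-.42+x/6,210-.42+y/6,z)
print('tip',S(534,384,.059),S(534,384,.057)); print('elbow',S(528,270,.1125))
print('hole',S(246,240,.04),'empty',S(92,362,.04))
print('tongue corners', [S(*c,.04).round(4) for c in [(332,232),(240,311),(181,350),(83,438)]])
print('foot',S(675,510,.05))
```

```text
tip [0.44830918 0.29349057 0.059     ] [0.44936159 0.29223804 0.057     ]
elbow [0.4504571  0.29244205 0.1125    ]
hole [0.58203212 0.29397464 0.04      ] empty [0.58409937 0.36771416 0.04      ]
tongue corners [array([0.5602, 0.2719, 0.04  ]), array([0.5601, 0.3197, 0.04  ]), array([0.5638, 0.345 , 0.04  ]), array([0.5624, 0.3922, 0.04  ])]
foot [0.38554374 0.30007654 0.05      ]
```

Request:
carry_out:
  rows: "0.04 0 0 0 0 0 1; 0.08 0 0 0 0 0 1; 0.12 0 0 0 0 0 1; 0.15 0 0 0 0 0 1; 0.1675 0.0005 0 0 0 0 1; 0.1675 0.0005 0 0 0 0 1; 0.1675 0.0005 0 0 0 0 1"

```text
time: 6.9
eef_pos: [0.5203, 0.295, 0.0901]
tcp_rot: [3.135, -0.084, -0.018]
force: [-0.4, -0.4, -2.5]
width: 0.301
```

Run:
```python
from h import *
p,d=cap('scene','s7');q,_=cap('top','t7');s=r.state();print(s['eef_pos'],s['tcp_rot'],s['force'],s['width'])
cv2.imwrite('pics/s7b.png',cv2.resize(p[200:290,170:280,::-1],None,fx=7,fy=7,interpolation=2))
cv2.imwrite('pics/t7b.png',cv2.resize(q[130:230,160:270,::-1],None,fx=6,fy=6,interpolation=2))
```

```text
[0.52002927 0.29521529 0.09047891] [ 3.13494773 -0.08335918 -0.01718659] [ 0.21009706 -0.82333805 -2.22664223] 0.2967035921312383
```

View pics/s7b.png

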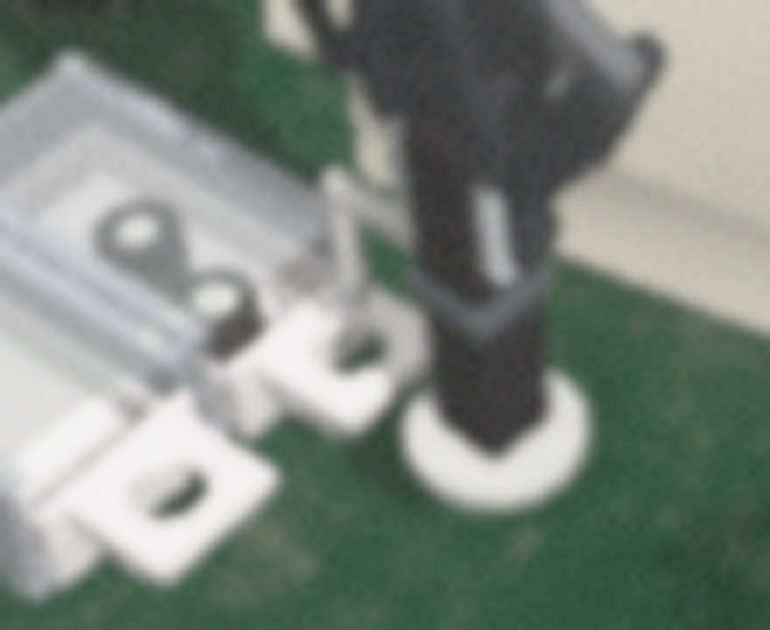

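View pics/t7b.png

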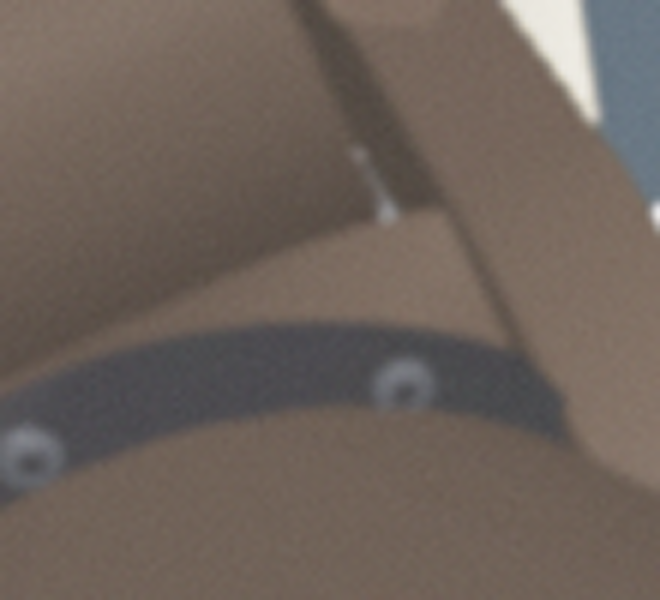

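Run:
```python
from h import *
S=lambda x,y,z:onz('scene',170-.43+x/7,200-.43+y/7,z)
print('tip',S(353,306,.059),S(353,300,.059),S(353,312,.059),'elbow',S(340,185,.1125),'hole',S(357,348,.04))
p=np.load('s7.npz')['p'];cv2.imwrite('pics/s7c.png',cv2.resize(p[220:260,205:240,::-1],None,fx=16,fy=16,interpolation=2))
```

```text
tip [0.58202622 0.29308267 0.059     ] [0.58379689 0.29125623 0.059     ] [0.58026341 0.29490099 0.059     ] elbow [0.57915762 0.29385767 0.1125    ] hole [0.58265744 0.29335932 0.04      ]
```

View pics/s7c.png

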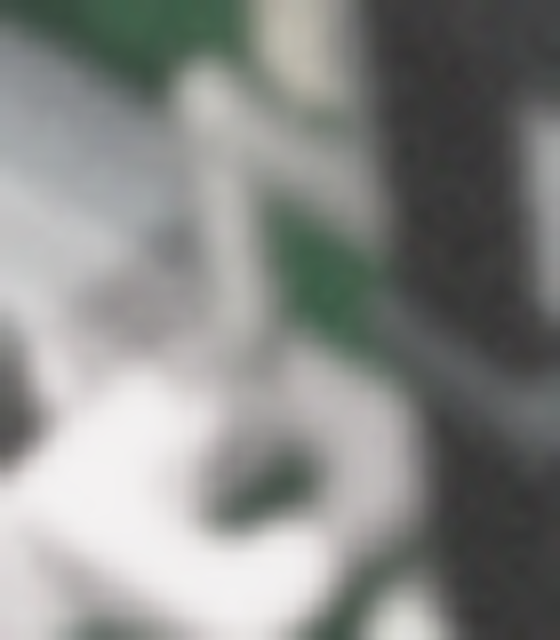

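Run:
```python
from h import *
c=r.get_calibration('scene');K=np.array(c['mtx']);T=np.linalg.inv(np.array(c['pose']))
def pr(p):
    q=K@(T[:3,:3]@np.array(p)+T[:3,3]);q=q[:2]/q[2];return np.round((q-[205,220]+.47)*16)
for xy in [(.5805,.2928),(.583,.293),(.583,.288)]: print(xy,[pr([*xy,z]) for z in(.117,.1125,.059,.04)])
d=np.load('s7.npz')['d']
for U,V in [(218,227),(218,230),(219,233),(219,236),(220,238),(220,240),(220,242),(220,244)]: print(U,V,world('scene',U,V,d[V,U]).round(4))
for U,V in [(235,262),(240,266),(248,264),(253,258)]: print(U,V,world('scene',U,V,d[V,U]).round(4))
```

```text
(0.5805, 0.2928) [array([212.,  69.]), array([216.,  94.]), array([257., 384.]), array([271., 481.])]
(0.583, 0.293) [array([197.,  62.]), array([201.,  87.]), array([243., 376.]), array([257., 473.])]
(0.583, 0.288) [array([225.,  40.]), array([228.,  66.]), array([269., 355.]), array([282., 452.])]
218 227 [0.5763 0.297  0.1138]
218 230 [0.5785 0.2963 0.1034]
219 233 [0.5767 0.2963 0.0957]
219 236 [0.5773 0.2969 0.0871]
220 238 [0.5768 0.2954 0.0803]
220 240 [0.5772 0.2958 0.0744]
220 242 [0.5778 0.2962 0.0682]
220 244 [0.5791 0.2958 0.0609]
235 262 [0.5211 0.3122 0.059 ]
240 266 [0.5086 0.3113 0.0548]
248 264 [0.5005 0.296  0.0527]
253 258 [0.5325 0.2461 0.0044]
```

Request:
carry_out:
  rows: "0.003 0 0 0 0 0 1; 0.003 0 -0.008 0 0 0 1; 0.003 0 -0.016 0 0 0 1; 0.003 0 -0.024 0 0 0 1; 0.003 0 -0.032 0 0 0 1; 0.003 0 -0.041 0 0 0 1; 0.003 0 -0.041 0 0 0 1; 0.003 0 -0.041 0 0 0 1"

```text
time: 7.8
eef_pos: [0.5223, 0.2951, 0.0574]
tcp_rot: [3.135, -0.084, -0.018]
force: [0.3, -0.1, -2.7]
width: 0.296
```

Run:
```python
from h import *
p,d=cap('scene','s8');s=r.state();print(s['eef_pos'],s['tcp_rot'],s['force'],s['width'])
cv2.imwrite('pics/s8b.png',cv2.resize(p[200:290,170:280,::-1],None,fx=7,fy=7,interpolation=2))
```

```text
[0.52252372 0.29521076 0.0577166 ] [ 3.13496203 -0.08352466 -0.0171738 ] [-0.43005531  0.81009754 -2.04603267] 0.2969390134711821
```

View pics/s8b.png

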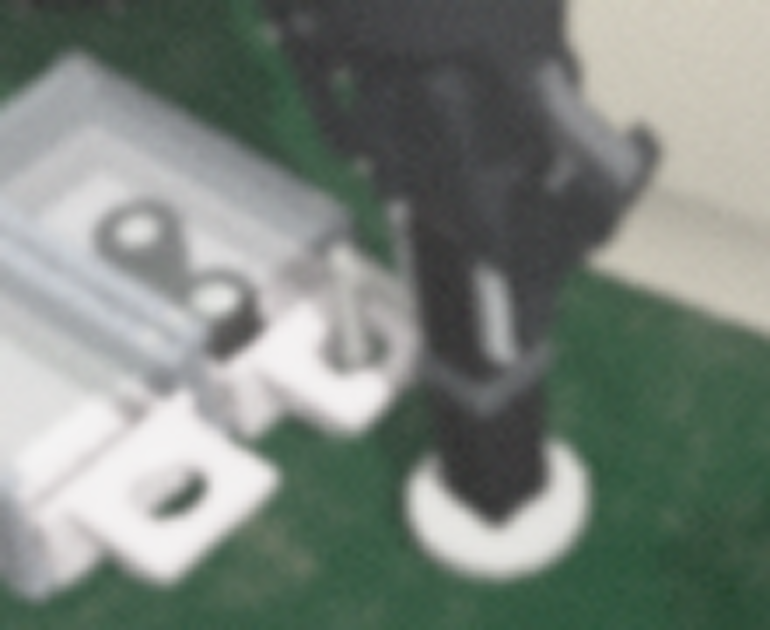

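Request:
carry_out:
  rows: "-0.01 0 0 0 0 0 1; -0.02 0.0005 0 0 0 0 1; -0.03 0.0008 0 0 0 0 1; -0.04 0.001 0 0 0 0 1; -0.05 0.0012 0 0 0 0 1; -0.06 0.0015 0 0 0 0 1; -0.07 0.0018 0 0 0 0 1; -0.08 0.002 0 0 0 0 1; -0.09 0.0022 0 0 0 0 1; -0.1 0.0025 0 0 0 0 1"

```text
time: 8.85
eef_pos: [0.4429, 0.2973, 0.0578]
tcp_rot: [3.135, -0.083, -0.014]
force: [31.3, -8.8, -23.7]
width: 0.3
```

Run:
```python
from h import *
p,d=cap('scene','s9');s=r.state();print(s['eef_pos'],s['tcp_rot'],s['force'],s['width'])
cv2.imwrite('pics/s9b.png',cv2.resize(p[200:310,170:300,::-1],None,fx=6,fy=6,interpolation=2))
```

```text
[0.44301196 0.29745261 0.05793858] [ 3.13578127 -0.0825383  -0.01217006] [ 9.20281745 -8.03131221  4.21513907] 0.2966438608020772
```

View pics/s9b.png

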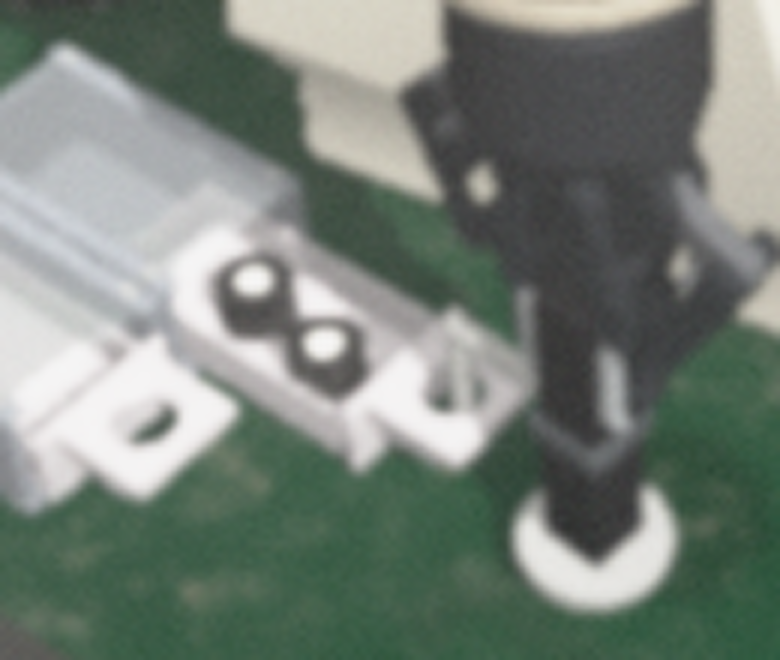

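Run:
```python
from h import *
S=lambda x,y,z:onz('scene',170-.42+x/6,200-.42+y/6,z)
print('hole',S(457,392,.04),'front corners',S(540,382,.04),S(458,468,.04))
print('empty',S(148,420,.04),S(240,405,.04),S(143,499,.04))
```

```text
hole [0.51029515 0.29295546 0.04      ] front corners [0.49048019 0.27169633 0.04      ] [0.48792138 0.31786946 0.04      ]
empty [0.58584076 0.36794981 0.04      ] [0.56563421 0.34365257 0.04      ] [0.56207111 0.3924949  0.04      ]
```

Request:
carry_out:
  rows: "-0.001 -0.0025 0 0 0 0 1; -0.002 -0.0025 0 0 0 0 1; -0.003 -0.0025 0 0 0 0 1"

```text
time: 9.2
eef_pos: [0.4429, 0.2963, 0.0584]
tcp_rot: [3.138, -0.082, -0.005]
force: [17.2, -2.9, -11.9]
width: 0.296
```

Run:
```python
from h import *
for i in range(2):
    p,d=cap('scene','s10');s=r.state();print(s['eef_pos'],s['tcp_rot'],s['force'],s['ft_torque'],s['width'])
cv2.imwrite('pics/s10b.png',cv2.resize(p[200:310,170:300,::-1],None,fx=6,fy=6,interpolation=2))
```

```text
[0.44290777 0.29634099 0.05837624] [ 3.13777209 -0.08206514 -0.005108  ] [14.95778216 -1.89102227 -8.74533002] [-0.56798946 -3.06037165 -0.04885339] 0.2970575399487225
[0.44294527 0.29631891 0.05835382] [ 3.13772269 -0.08217886 -0.00528409] [13.67946472 -2.9073768  -9.07082183] [-0.53544774 -3.0118351  -0.11188267] 0.2943593879596939
```

View pics/s10b.png

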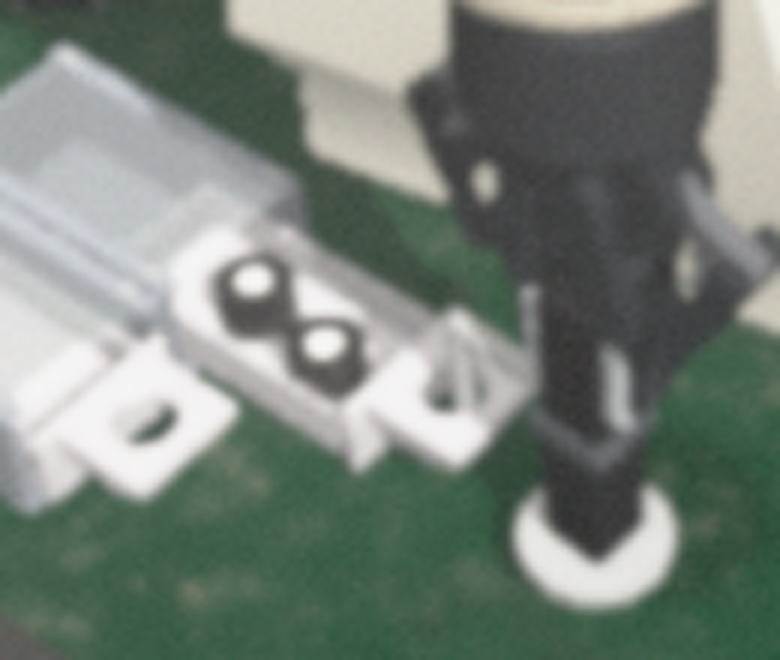

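Run:
```python
from h import *
def cloud(n,f):
    d=np.load(f+'.npz')['d'];c=r.get_calibration(n);K=np.array(c['mtx']);T=np.array(c['pose'])
    v,u=np.mgrid[:420,:560];q=np.stack([u,v,np.ones_like(u)],-1)@np.linalg.inv(K).T*d[...,None]
    return (q@T[:3,:3].T+T[:3,3])
for f in ['s2','s8','s10']:
    P=cloud('scene',f).reshape(-1,3)
    m=(P[:,2]>.034)&(P[:,2]<.046)&(P[:,1]<.32)&(P[:,1]>.26)&(P[:,0]<.61)&(P[:,0]>.46)
    e=(P[:,2]>.034)&(P[:,2]<.046)&(P[:,1]<.40)&(P[:,1]>.34)&(P[:,0]<.61)&(P[:,0]>.46)
    print(f,m.sum(),np.percentile(P[m],[1,3,50,97],axis=0).round(4).tolist(),'empty',np.percentile(P[e],[1,3,50],axis=0).round(4).tolist())
    for y in (.28,.285,.29,.30,.305,.31,.315):
        k=m&(abs(P[:,1]-y)<.003); print(y,np.sort(P[k,0])[:3].round(4))
```

```text
s2 332 [[0.5636, 0.2697, 0.035], [0.5641, 0.2716, 0.0359], [0.5871, 0.2961, 0.0408], [0.6082, 0.3179, 0.0432]] empty [[0.5662, 0.3452, 0.0348], [0.5666, 0.3465, 0.0357], [0.5887, 0.371, 0.0407]]
0.28 [0.5645 0.5646 0.5654]
0.285 [0.5635 0.5641 0.5645]
0.29 [0.5638 0.5641 0.5652]
0.3 [0.5632 0.5639 0.5641]
0.305 [0.5632 0.5641 0.5644]
0.31 [0.5628 0.5644 0.5644]
0.315 [0.5628 0.5645 0.5647]
s8 327 [[0.5094, 0.2773, 0.0346], [0.5098, 0.2796, 0.035], [0.5782, 0.3043, 0.0408], [0.6084, 0.3177, 0.045]] empty [[0.5663, 0.3441, 0.0348], [0.5668, 0.3463, 0.0356], [0.589, 0.3713, 0.0408]]
0.28 [0.5701 0.5713 0.5725]
0.285 [0.5699 0.5712 0.5719]
0.29 [0.5092 0.5096 0.5097]
0.3 [0.5092 0.5097 0.5099]
0.305 [0.5098 0.5104 0.5105]
0.31 [0.5095 0.5102 0.5103]
0.315 [0.5121 0.5143 0.5172]
s10 306 [[0.492, 0.2724, 0.0352], [0.4924, 0.276, 0.0361], [0.5136, 0.3009, 0.0406], [0.5374, 0.3167, 0.0431]] empty [[0.5663, 0.3446, 0.0349], [0.5668, 0.3461, 0.0355], [0.5876, 0.3705, 0.0409]]
0.28 [0.4924 0.4925 0.4926]
0.285 [0.4921 0.4934 0.4936]
0.29 [0.4921 0.4922 0.4933]
0.3 [0.492  0.4926 0.4927]
0.305 [0.4914 0.4923 0.4927]
0.31 [0.4914 0.492  0.4924]
0.315 [0.4919 0.492  0.4924]
```

Run:
```python
from h import *
p,d=cap('top','t10');s=r.state();print(s['eef_pos'],s['force'],s['ft_torque'])
```

```text
[0.44297404 0.29632293 0.05837107] [14.22824731 -1.99897009 -8.80076301] [-0.51829864 -3.03462526 -0.06200978]
```

View pics/t10.png

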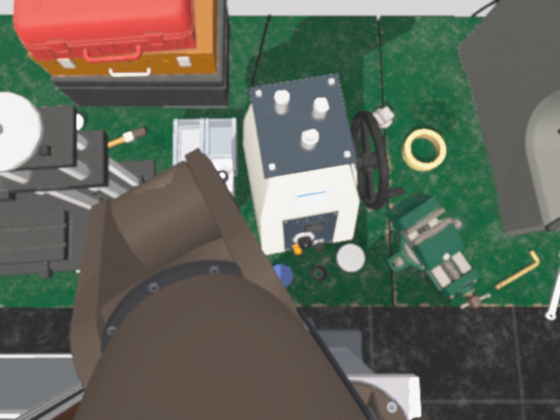

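View pics/s10.png

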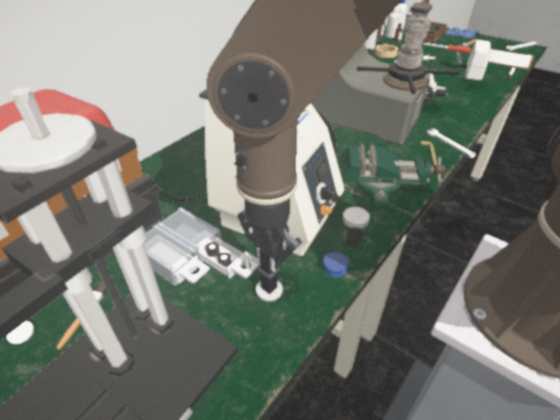

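Run:
```python
from h import *
def cloud(n,f):
    d=np.load(f+'.npz')['d'];c=r.get_calibration(n);K=np.array(c['mtx']);T=np.array(c['pose'])
    v,u=np.mgrid[:420,:560];q=np.stack([u,v,np.ones_like(u)],-1)@np.linalg.inv(K).T*d[...,None]
    return (q@T[:3,:3].T+T[:3,3]).reshape(-1,3)
for n,f in [('scene','s2'),('scene','s10'),('top','t0')]:
    P=cloud(n,f)
    m=(P[:,2]>.049)&(P[:,2]<.06)&(P[:,1]<.41)&(P[:,1]>.25)&(P[:,0]<.76)&(P[:,0]>.58)
    print(f,np.percentile(P[m],[.3,1,50,99,99.7],axis=0).round(4).tolist())
    # tray interior z histogram along y=.292
    for x in np.arange(.50,.62,.01):
        k=(abs(P[:,0]-x)<.005)&(P[:,1]>.262)&(P[:,1]<.325); print('%.2f'%x,np.percentile(P[k,2],[5,50,95]).round(3) if k.sum() else '')
```

```text
s2 [[0.6154, 0.2611, 0.0492], [0.6171, 0.2622, 0.0498], [0.6734, 0.3353, 0.0528], [0.7427, 0.4049, 0.0554], [0.7449, 0.4057, 0.0559]]
0.50 [-0.001  0.001  0.003]
0.51 [-0.001  0.001  0.003]
0.52 [-0.001  0.001  0.003]
0.53 [-0.001  0.001  0.003]
0.54 [-0.001  0.001  0.003]
0.55 [-0.001  0.001  0.003]
0.56 [-0.001  0.001  0.041]
0.57 [-0.     0.003  0.042]
0.58 [-0.001  0.002  0.042]
0.59 [-0.001  0.029  0.042]
0.60 [0.    0.039 0.042]
0.61 [-0.     0.018  0.042]
s10 [[0.6157, 0.2606, 0.0493], [0.6169, 0.262, 0.0499], [0.6735, 0.3355, 0.0528], [0.7427, 0.4049, 0.0555], [0.7445, 0.4055, 0.0559]]
0.50 [0.    0.042 0.509]
0.51 [-0.001  0.004  0.502]
0.52 [-0.     0.028  0.042]
0.53 [-0.     0.028  0.043]
0.54 [-0.001  0.017  0.042]
0.55 [0.001 0.021 0.032]
0.56 [0.001 0.02  0.032]
0.57 [0.001 0.026 0.032]
0.58 [0.    0.026 0.031]
0.59 [-0.     0.016  0.031]
0.60 [0.002 0.021 0.032]
0.61 [0.002 0.027 0.032]
t0 [[0.6171, 0.2592, 0.049], [0.6177, 0.2599, 0.049], [0.6795, 0.331, 0.051], [0.7424, 0.403, 0.0546], [0.7431, 0.4041, 0.0553]]
0.50 [-0.003 -0.001  0.002]
0.51 [-0.003 -0.     0.002]
0.52 [-0.004 -0.001  0.002]
0.53 [-0.003 -0.001  0.002]
0.54 [-0.003 -0.001  0.001]
0.55 [-0.004 -0.001  0.001]
0.56 [-0.004 -0.001  0.04 ]
0.57 [-0.003  0.037  0.041]
0.58 [-0.002  0.037  0.043]
0.59 [-0.003  0.002  0.042]
0.60 [-0.003  0.037  0.041]
0.61 [-0.     0.038  0.04 ]
```

Request:
carry_out:
  rows: "-0.003 0 0 0 0 0 1; -0.006 0 0 0 0 0 1; -0.006 0 0 0 0 0 1"
  force: 90

```text
time: 9.65
eef_pos: [0.4422, 0.2972, 0.0589]
tcp_rot: [3.14, -0.081, 0.006]
force: [25.7, -9.2, -14.5]
width: 0.296
```

Run:
```python
from h import *
p,d=cap('scene','s11');s=r.state();print(s['eef_pos'],s['tcp_rot'],s['force'],s['ft_torque'],s['joint_positions'])
cv2.imwrite('pics/s11b.png',cv2.resize(p[200:310,170:300,::-1],None,fx=6,fy=6,interpolation=2))
c=r.get_calibration('scene');K=np.array(c['mtx']);T=np.array(c['pose'])
v,u=np.mgrid[:420,:560];q=np.stack([u,v,np.ones_like(u)],-1)@np.linalg.inv(K).T*d[...,None]
P=(q@T[:3,:3].T+T[:3,3]).reshape(-1,3)
m=(P[:,2]>.034)&(P[:,2]<.046)&(P[:,1]<.32)&(P[:,1]>.28)&(P[:,0]<.61)&(P[:,0]>.46)
print(np.percentile(P[m,0],[1,3]))
```

```text
[0.4422832  0.29716363 0.0589228 ] [ 3.14015826 -0.08160147  0.00578404] [ 26.48346598  -8.659975   -15.68042082] [-2.11224226 -5.40941332 -0.46496237] [ 0.53646702  0.49869428  1.98743269 -0.00374818  0.65255047  0.59140293]
[0.49209517 0.49241651]
```

View pics/s11b.png

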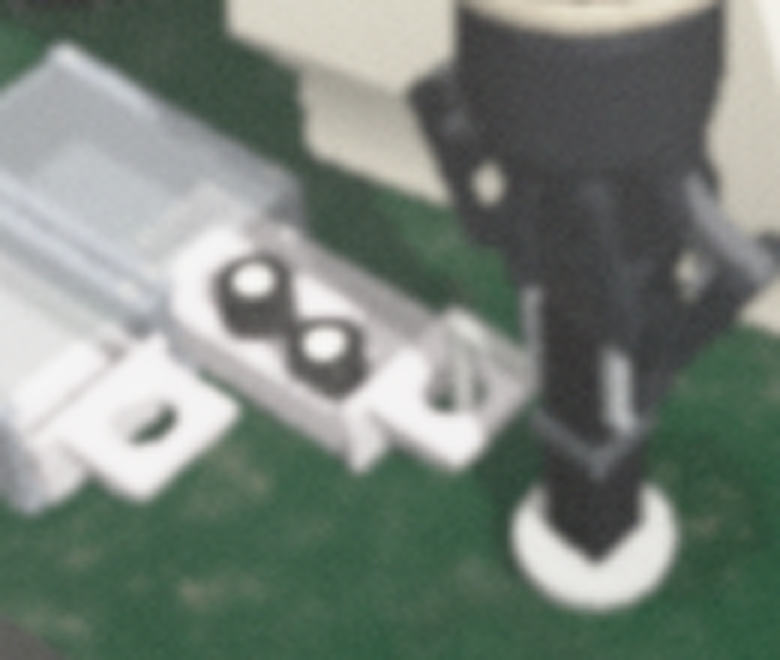

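Run:
```python
from h import *
for f in ['s0','s2','s11']:
    d=np.load(f+'.npz')['d']
    c=r.get_calibration('scene');K=np.array(c['mtx']);T=np.array(c['pose'])
    v,u=np.mgrid[:420,:560];q=np.stack([u,v,np.ones_like(u)],-1)@np.linalg.inv(K).T*d[...,None]
    P=(q@T[:3,:3].T+T[:3,3]).reshape(-1,3)
    for lo,hi in [(.262,.28),(.325,.336),(.336,.345),(.345,.36),(.36,.38),(.38,.392),(.392,.405)]:
        o=[]
        for z in (.008,.016,.024,.032,.040,.048):
            m=(abs(P[:,2]-z)<.004)&(P[:,1]<hi)&(P[:,1]>lo)&(P[:,0]>.48)&(P[:,0]<.66)
            o.append('%.4f(%d)'%(np.percentile(P[m,0],10),m.sum()) if m.sum()>2 else '-')
        print(f,lo,o)
```

```text
s0 0.262 ['0.6060(16)', '0.6063(28)', '0.6246(11)', '0.6175(25)', '0.5673(78)', '0.6188(29)']
s0 0.325 ['0.5370(5)', '0.6056(6)', '0.6138(9)', '0.6144(10)', '0.6162(10)', '0.6165(30)']
s0 0.336 ['-', '0.6345(11)', '0.6285(7)', '0.6199(23)', '0.6081(16)', '0.6163(12)']
s0 0.345 ['0.5807(17)', '0.6081(27)', '-', '0.5681(3)', '0.5689(127)', '0.6194(30)']
s0 0.36 ['0.6133(18)', '0.6083(37)', '0.6074(4)', '0.5670(4)', '0.5673(114)', '0.6198(48)']
s0 0.38 ['0.5556(9)', '0.6076(11)', '0.5966(7)', '0.5756(19)', '0.5686(111)', '0.6177(22)']
s0 0.392 ['0.6088(23)', '0.6071(25)', '0.6079(26)', '0.6073(24)', '0.6076(29)', '0.6152(31)']
s2 0.262 ['0.5026(15)', '0.6199(27)', '0.6248(15)', '0.6196(23)', '0.5672(77)', '0.6190(38)']
s2 0.325 ['0.5711(4)', '0.6109(6)', '0.6158(8)', '0.6074(9)', '0.6150(12)', '0.6168(27)']
s2 0.336 ['0.6398(4)', '0.6344(6)', '0.6282(10)', '0.6205(23)', '0.6087(14)', '0.6159(16)']
s2 0.345 ['0.5816(17)', '0.6077(29)', '-', '0.5672(3)', '0.5688(126)', '0.6223(34)']
s2 0.36 ['0.5090(26)', '0.6082(33)', '0.6068(3)', '0.5676(7)', '0.5670(108)', '0.6187(34)']
s2 0.38 ['0.6012(5)', '0.6076(13)', '0.5881(9)', '0.5803(13)', '0.5677(122)', '0.6188(31)']
s2 0.392 ['0.5735(19)', '0.6071(29)', '0.6075(25)', '0.6079(25)', '0.6068(26)', '0.6158(39)']
s11 0.262 ['0.5624(41)', '0.5591(111)', '0.5593(67)', '0.5578(76)', '0.4958(40)', '0.6197(34)']
s11 0.325 ['-', '0.6153(6)', '0.6165(6)', '0.6153(11)', '0.6153(9)', '0.6165(28)']
s11 0.336 ['0.5589(5)', '0.6329(8)', '0.6278(10)', '0.6195(21)', '0.6092(16)', '0.6167(17)']
s11 0.345 ['0.5264(14)', '0.6077(32)', '0.6076(3)', '0.5675(4)', '0.5684(124)', '0.6197(30)']
s11 0.36 ['0.6354(22)', '0.6077(33)', '0.6066(3)', '0.5674(7)', '0.5675(111)', '0.6186(39)']
s11 0.38 ['0.5490(3)', '0.6069(14)', '0.5869(9)', '0.5684(17)', '0.5696(112)', '0.6177(22)']
s11 0.392 ['0.6084(21)', '0.6074(25)', '0.6074(25)', '0.6071(23)', '0.6072(30)', '0.6152(39)']
```

Request:
carry_out:
  rows: "0.003 -0.002 0 0 0 0 1; 0.006 -0.002 0 0 0 0 1; 0.007 -0.002 0 0 0 0 1; 0.007 -0.002 0 0 0 0 1"

```text
time: 10.1
eef_pos: [0.4474, 0.2955, 0.0588]
tcp_rot: [3.14, -0.082, 0.005]
force: [-0.1, -0.2, -3.3]
width: 0.296
```

Run:
```python
from h import *
p,d=cap('scene','s12');s=r.state();print(s['eef_pos'],s['tcp_rot'],s['force'],s['ft_torque'])
cv2.imwrite('pics/s12b.png',cv2.resize(p[200:310,170:300,::-1],None,fx=6,fy=6,interpolation=2))
```

```text
[0.4473875  0.29556388 0.05882643] [ 3.13992828 -0.08140872  0.00481388] [ 0.21969993 -0.14773028 -2.44875699] [-0.02968027  0.01526343  0.02579595]
```

View pics/s12b.png

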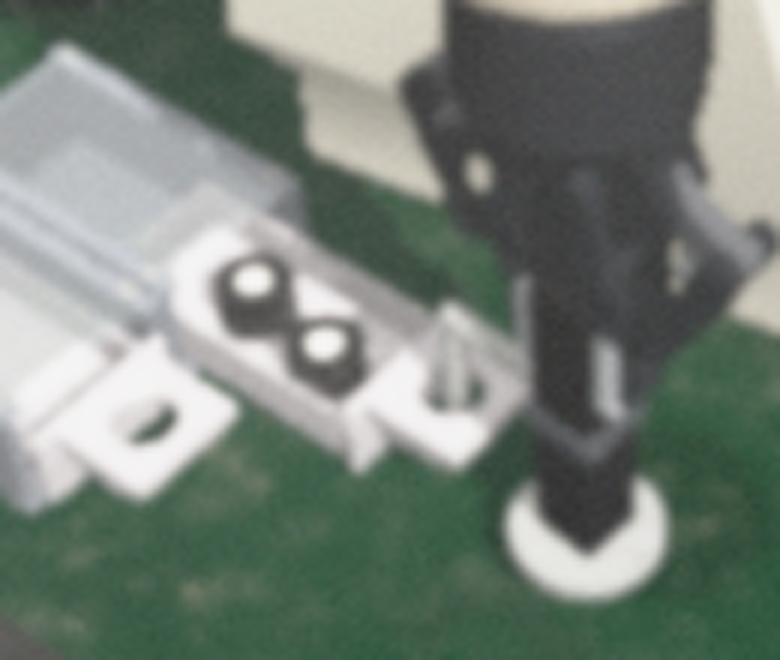

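Request:
carry_out:
  rows: "0 0 0.015 0 0 0 1; 0 0 0.035 0 0 0 1; 0 0 0.05 0 0 0 1; 0 0 0.05 0 0 0 1; -0.025 0 0.05 0 0 0 1; -0.05 0 0.05 0 0 0 1; -0.075 0 0.05 0 0 0 1; -0.075 0 0.05 0 0 0 1; -0.075 0 0.05 0 0 0 1"

```text
time: 11.05
eef_pos: [0.3874, 0.2957, 0.0988]
tcp_rot: [3.14, -0.08, 0.005]
force: [-0.1, 0.8, -2.9]
width: 0.293
```

Run:
```python
from h import *
p,d=cap('scene','s13');s=r.state();print(s['eef_pos'],s['tcp_rot'],s['force'],s['ft_torque'])
cv2.imwrite('pics/s13b.png',cv2.resize(p[200:310,170:320,::-1],None,fx=5,fy=5,interpolation=2))
```

```text
[0.38793223 0.29584535 0.09889258] [ 3.14029302 -0.08087409  0.00577877] [ 0.56092128  0.01522366 -2.9911376 ] [0.02406165 0.01728576 0.07522954]
```

View pics/s13b.png

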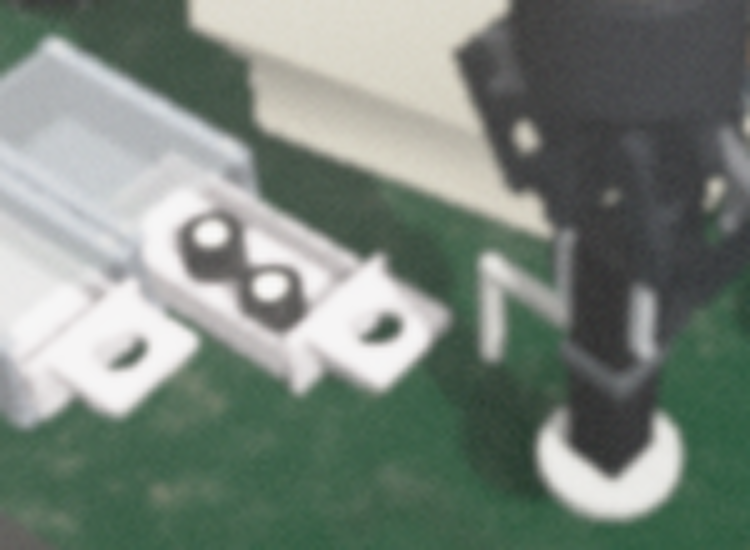

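Request:
carry_out:
  rows: "0 0 -0.02 0 0 0 1; 0 0 -0.035 0 0 0 1; 0 0 -0.048 0 0 0 1; 0 0 -0.056 0 0 0 1; 0 0 -0.06 0 0 0 1; 0 0 -0.063 0 0 0 1; 0 0 -0.065 0 0 0 1; 0 0 -0.065 0 0 0 1"

```text
time: 11.9
eef_pos: [0.388, 0.2959, 0.047]
tcp_rot: [3.14, -0.081, 0.006]
force: [0.4, -0.4, -2.9]
width: 0.292
```

Run:
```python
from h import *
p,d=cap('scene','s14');s=r.state();print(s['eef_pos'],s['tcp_rot'],s['force'],s['ft_torque'])
cv2.imwrite('pics/s14b.png',cv2.resize(p[200:310,170:320,::-1],None,fx=5,fy=5,interpolation=2))
```

```text
[0.38806147 0.29595904 0.0470736 ] [ 3.14052052 -0.08102723  0.00617714] [-1.04607884 -0.51262054 -1.96920707] [-0.04384809 -0.03440605 -0.00631505]
```

View pics/s14b.png

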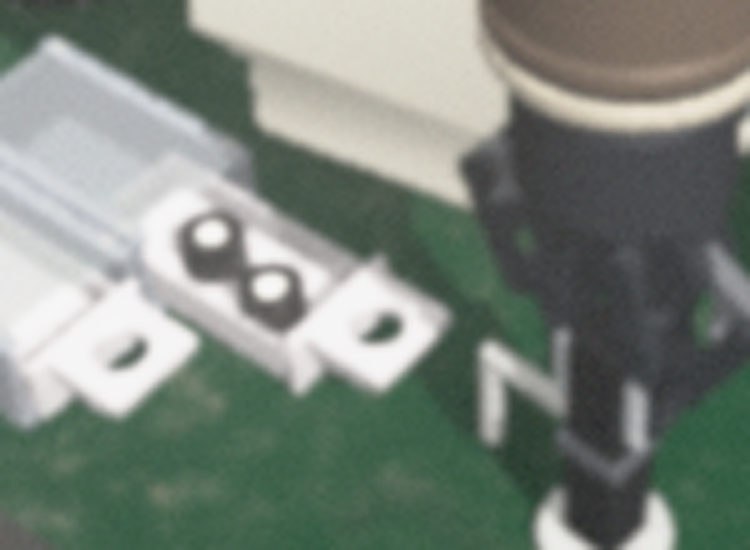

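Request:
carry_out:
  rows: "0 0 -0.001 0 0 0 1; 0 0 -0.002 0 0 0 1; 0 0 -0.002 0 0 0 1; 0 0 -0.002 0 0 0 1"

```text
time: 12.35
eef_pos: [0.3885, 0.2962, 0.0462]
tcp_rot: [-3.14, 0.081, -0.008]
force: [-0.4, -1.0, 10.6]
width: 0.292
```

Touching the bench (about +13 N change). Opening.

Request:
carry_out:
  rows: "0 0 0 0 0 0 0.6; 0 0 0 0 0 0 0.4; 0 0 0 0 0 0 0.2; 0 0 0 0 0 0 0; 0 0 0 0 0 0 0; 0 0 0 0 0 0 0; 0 0 0.01 0 0 0 0; 0 0 0.03 0 0 0 0; 0 0 0.06 0 0 0 0; 0 0 0.1 0 0 0 0"
  force: 20

```text
time: 13.35
eef_pos: [0.3877, 0.2957, 0.1267]
tcp_rot: [3.14, -0.081, 0.005]
force: [0.4, 1.2, 0.5]
width: 1.001
```

Request:
carry_out:
  rows: "0 0 0.05 0 0 0 0; 0 0 0.1 0 0 0 0; 0 0 0.15 0 0 0 0; 0 0 0.15 0 0 0 0; 0 0 0.15 0 0 0 0"

```text
time: 13.85
eef_pos: [0.388, 0.2959, 0.248]
tcp_rot: [-3.14, 0.081, -0.008]
force: [-0.6, -0.3, -1.0]
width: 1.005
```

Run:
```python
from h import *
p,d=cap('scene','s15');s=r.state();print(s['time'],s['eef_pos'],s['force'],s['joint_velocities'])
cv2.imwrite('pics/s15b.png',cv2.resize(p[200:320,170:330,::-1],None,fx=5,fy=5,interpolation=2))
```

```text
13.9 [0.38743106 0.29551558 0.24681343] [-0.34070016  0.36876542 -0.07861755] [ 0.00112238  0.02304937  0.01536178 -0.00050995 -0.00349892  0.00025688]
```

View pics/s15b.png

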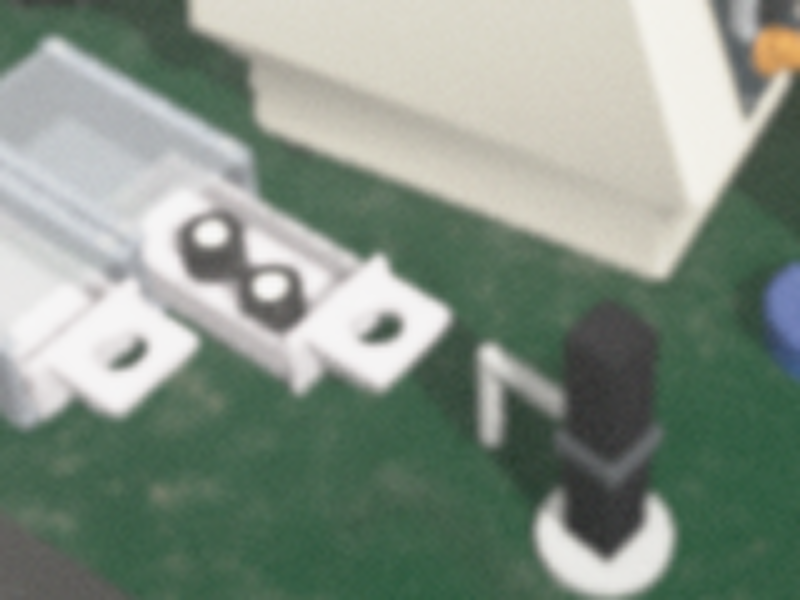

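Run:
```python
from h import *
print(r.close_job())
```

```text
the job is handed in; nothing more can be done
None
```

I drew the specimen tray out to a hard stop with the hook in its finger hole. I then lifted the hook clear and set it down upright on the bench in front of the trays. The job was handed in at about 14 s.

**What the last checks showed**
- **Hook:** it stands upright on its foot. Its tip is about 6 cm from the specimen tray's hole and farther from the other hole.
- **Empty tray:** its front edge did not move in any depth reading I took, up to the end of the pull.
- **Small things:** I did not measure the positions of the tin, loupe and block. The arm never went near them.
- **Gripper:** it is open and well above everything, with no contact force.

**What disagreed**
- **Tray travel:** the camera shows the tray moved about 72 mm from where it began, not 80 mm. It then stood firm against about 26 N of pull, against about 1.5 N of sliding friction. Before the pull, its hole lay about 31 mm in front of the box face, not the 23.5 mm given for a shut tray. The tray therefore seems to have started about 8 mm out and to be at its 80 mm stop now, but I could not read the joint to confirm it.
- **Fingertip height:** in the image the open fingertips stood about 39 mm higher than the reported TCP position implied, beyond the expected 13 mm. I set the grasp height from the camera instead, and it held.

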